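# Latch the sprung hatch of a controller enclosure

## Robot

A 6-joint arm with a two-finger parallel gripper is mounted at the origin on a cart in front of the work surface, level with it; the furniture and walls round the work are solid. World frame = base frame: x ahead of the robot, y to its left, z up, the work surface at z = 0. Lengths are in mm, angles in rad, forces in N, time in s.
With the tool pointing down it reaches from about 300 to 775 mm from the base axis. Payload 14.6 kg.
Tool frame: the origin (TCP) lies at the very end of the fingers, on their centre line; the grasp point (between the pads) lies 19 mm behind it; z points along the fingers, y is the line along which they close (so a half turn about z gives the same grasp; the last joint's range is limited). The gripper opens to 94 mm and grips with 3 to 60 N. Pads are 16 mm wide; open, the fingers measure 119 mm over their backs; the gripper's body (75 mm by 177 mm) begins 78 mm behind the grasp point.
Start: joints at [-1.274, 0.3, 1.521, -0, 1.321, -0.067], TCP at [195.698, -513.995, 174.046] pointing down, gripper open.
Joint ranges: [-3.03, 3.03], [-0.79, 2.21], [0.23, 2.52], [-1.04, 4.18], [0, 3.07], [-2.55, 2.55]. Speed limits (rad/s): [2.22, 2.22, 2.57, 3.14, 3.14, 3.14].

## Interface

Orientations are given as [roll, pitch, yaw] about the fixed x, y, z axes, in that order (R = Rz(yaw) Ry(pitch) Rx(roll)).
In Python, from cell import manip, camera, get_calibration gives the robot as it stands. The module is installed in compiled form; this text tells all that it offers.
- The arm moves only by the tool jog_arm, never from a script. Its argument "plan" is one flat list of numbers, 6 for each row, row after row: the shift along the world's x, y, z in m, then the turn, a rotation vector about the world's x, y, z in degrees. A call has 1 to 20 rows; each row is the pose to reach, as a shift and turn from the pose commanded when the call began; what a row does not reach only later rows make up. A row lasts 1/10 s, in which the tool goes at most 50 mm and 8.59 degrees, less where a joint would pass 70% of its speed; a pose out of reach is approached as far as the arm can. A call with a gripper value outside its range is refused whole. "claw" is the finger opening in m, from 0 to 0.094, set as the call begins (left out, the last holds). The fingers move at their own pace and stop on an object; "force" is the grip in N (left out, the last holds). Time passes only in rows, so rows that repeat a pose let the fingers close. It gives the time, the measured TCP pose, the force, the opening and the grip force at its end, in the units of the state.
- manip.read_state(): the state, without advancing time (a new reading comes with each control period).
- camera(name): name is "scene" or "top" or "wrist"; returns (picture, depth): 420x560x3 uint8, red, green, blue; 420x560 float32, mm along the optical axis (not along the pixel's ray), 0 where there is no reading.
- get_calibration(name): a dict with "fx", "fy", "cx", "cy" (pixels), "origin" and "attitude" of the camera in the world. Camera axes: x right, y down, z forward; pixel columns grow to the right and rows downward; lengths in mm; the calibration is good to about 2 mm. A picture is of the moment at which its call begins: read the wrist's pose just before it. get_calibration takes no time and is no camera call; for the wrist camera it gives the pose at the moment of the call.
- manip.sign_off(): hands the job in; it is judged then, once.
The state is a dict: "clock": time; "joints": joint angles; "qd": joint speeds; "effort": joint torques, N m; "eef_pos": TCP position; "eef_rot": TCP orientation; "wrist_force": force on the tool from outside, world axes, zero at the start; "moment": the same for the moment, N m; "finger_gap": finger opening in mm; "finger_force": force on a finger pad.
Only numpy, scipy, OpenCV 4.12 (cv2) and the standard library are available. Lean on these libraries where they do the work, as an engineer would, in place of code of your own. Each camera call takes 0.05 s, during which the arm holds its last target. There are 200 camera calls.

## Task

The hatch of the blue controller enclosure stands ajar on its springy seal. Press it down onto its seat by its black wing knob and, keeping it down, turn the knob clockwise until the hidden cam tongue swings in behind the frame edge and wedges snug, so that the hatch stays fully shut when you let go. Feel for the snug point and do not force the knob past it, and leave the other things on the bench where they are.

Things in the scene. Friction and masses are not known exactly. Their poses are not given: they have to be found in the camera images.
- enclosure: blue metal enclosure, 190 (x) x 160 (y) x 85 mm high, screwed to the bench; origin at the centre of its underside, z up, front face (with slots, a green lamp and a brass gland) to its -x. Its top is open and covered by the hatch. It never moves during the job.
- hatch (a joint): angle (rad) of the aluminium hatch, a 183 x 156 x 5 mm plate hinged on the enclosure's rear top edge, 135 mm behind the knob axis and 87 mm up. 0 = on its rigid seat (upper face 92 mm above the bench); about 0.13 = ajar (knob 17 mm higher, tilted 0.13 rad). A seal spring lifts it: about 8 N at the knob at 0, none at 0.13. Let go unlatched, it springs up again.
- wing_knob (a joint): knob angle (rad), starts 0 to 0.12, grows CLOCKWISE seen from above, end stop 1.65. At 0 the wing lies along the enclosure's y and the tongue below it points to the enclosure's -y (right); at 1.57 the tongue points to the front (-x). Turns freely (0.05 N m) until the tongue meets the hidden ramp; friction and the ramp hold it where it is left.
- knob_grip (a point): grip point on the turning axis, mid wing, 28 mm above the hatch face; with the hatch shut 47 mm in front of the enclosure's origin and 120 mm above the bench. The wing is an upright black bar 10 mm thick, 46 mm long, 6 to 40 mm above the hatch face, on a round skirt 30 mm wide, 7.5 mm high; a white line on top marks the tongue's end. z: turning axis, x: across the wing, y: along it.
- cam_tongue: steel cam tongue fixed to the knob's shaft, hidden under the hatch; origin on the knob axis at the hatch's upper face, axes as the grip point's. It reaches along its -y, 32 mm from the axis to the centre of a round nose of 10 mm diameter, whose top lies 18 mm below the hatch's upper face.
- front_frame: frame strip along the opening's front, 4 mm thick, inner edge 15 mm before the knob axis; origin mid strip. Under it, unseen, a ramp (25 degrees, 13 N per mm) that is set differently each time: on the seated hatch the tongue meets it at 0.55 to 1.45 rad. Then each 0.1 rad adds 10 to 18 N on the tongue, 0.025 N m on the knob per N. Snug: 7 to 15 N (0.15 to 0.4 N m); over 21 N overstrains it.
- yellow_meter: bystander: yellow hand meter, 85 x 50 x 32 mm, lying left of the enclosure; origin under its centre
- tape_orange: bystander: roll of orange tape, 70 mm diameter, 20 mm high, behind the enclosure; origin under its centre
- optic_box_2: bystander: small black optics box with pale label, 45 x 45 x 23 mm, in front of the enclosure; origin under its centre
- post_holder_0: bystander: black post holder, 25 x 32 x 82 mm, standing right of the enclosure; origin under its centre
- hex_key: bystander: black hex key, 93 x 31 x 6 mm, lying to the right; origin under its centre

How it is judged (in metres and radians):
On the way:
1. the hatch is pressed down to its seat while the tongue is still clear of the frame (value of joint hatch below 0.03 rad and value of joint wing_knob below 0.5 rad), for 0.1 s.
At the end, for the whole second after the job is handed in: the hatch is let go and stays shut, held by the tongue alone: its angle is below 0.009 rad (1.2 mm at the knob), the knob is turned past 0.55 rad and the tongue bears on the ramp behind the front frame with more than 2 N (value of joint hatch below 0.009 rad and value of joint wing_knob above 0.55 rad and contact force between cam_tongue and front_frame above 2 N); the robot touches nothing.
It fails at once if the tongue is forced on the ramp or frame edge with more than 21 N (contact force between cam_tongue and front_frame above 21 N).
It fails at once if a bystander is moved by more than 20 mm (distance of any of yellow_meter, tape_orange, optic_box_2, post_holder_0, hex_key from where it was at the start of the episode above 0.02 m).
It also fails if it takes over 61 s, if anything falls off the work surface, if the arm or the gripper's body presses on something with over 40 N, if the wrist force passes 120 N, or if a joint passes its speed limit or range.

## Working session

There is one attempt and no reset: what is moved stays moved. The work goes in short steps, Python scripts to look and compute and a tool call to move; the robot and the scene stay as the last step left them, time stands still between calls to the robot, and variables do not carry over. Pictures are saved under pics/ and viewed, at most 10 in all, crops included, and the job is handed in when it is done.

Besides the shell and the picture viewer there is one more tool, called after ">>>" as name(argument=value, ...) on one line, values as JSON. jog_arm: Moves the arm, as the interface text tells. Its arguments: {"type":"object","properties":{"plan":{"type":"array"},"claw":{"type":"number"},"force":{"type":"number"}},"required":["plan"]}

```bash
mkdir -p pics
cat > h.py <<'E'
import numpy as np,cv2
from cell import manip,camera,get_calibration
def snap(n,f):
    c=get_calibration(n);p,d=camera(n);cv2.imwrite('pics/'+f+'.png',p[:,:,::-1]);np.savez(f,p=p,d=d);return c,p,d
def R(c):
    a=np.array(c['attitude'],float)
    if a.shape==(3,3):return a
    from scipy.spatial.transform import Rotation as Ro
    return Ro.from_euler('xyz',a).as_matrix()
def pt(c,d,u,v):
    z=np.median(d[v-1:v+2,u-1:u+2]);return np.array(c['origin'])+R(c)@np.array([(u-c['cx'])/c['fx']*z,(v-c['cy'])/c['fy']*z,z])
E
python3 - <<'E'
from h import *
for n in('top','scene'):
    c,p,d=snap(n,n);print(c)
print(manip.read_state())
E
```

```text
{'fx': 475.98016956725803, 'fy': 475.98016956725803, 'cx': 285.8512608867875, 'cy': 212.4607967811941, 'origin': array([ 372.52791392,  107.85238139, 1194.96110055]), 'attitude': array([-2.96163722,  0.01362537, -1.57228169])}
{'fx': 420.7874720552217, 'fy': 420.7874720552217, 'cx': 279.9787161112074, 'cy': 213.0923766732746, 'origin': array([ 709.9538712 , -419.78800408,  798.0025545 ]), 'attitude': array([-2.45701915,  0.00790452,  0.26207182])}
{'clock': 0.1, 'joints': array([-1.27359141e+00,  3.00391855e-01,  1.52149493e+00, -5.70680529e-06,
        1.32067782e+00, -6.65949028e-02]), 'qd': array([ 0.00011327, -0.00249643, -0.00122619,  0.00159037, -0.00131727,
        0.00110977]), 'effort': array([ 2.90969720e-04, -5.32644725e+01, -3.53281474e+01,  7.09205121e-02,
        2.35204550e-02, -4.81727341e-05]), 'eef_pos': array([ 195.63022904, -513.76416959,  173.56625018]), 'eef_rot': array([-3.14062248e+00, -5.91638406e-05,  3.63801208e-01]), 'wrist_force': array([-0.05022135, -0.09427189,  0.00395201]), 'moment': array([-0.02108562, -0.04937247, -0.0113969 ]), 'finger_force': 0.0, 'finger_gap': 94.22109869566707}
```

View pics/top.png

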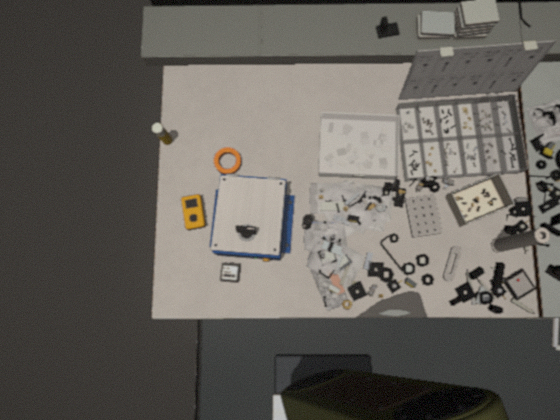

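View pics/scene.png

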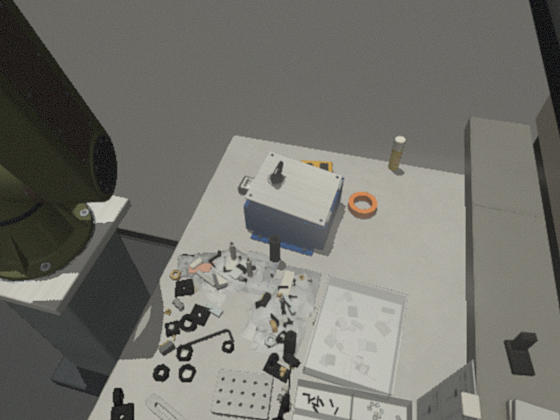

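The top view shows the enclosure at (250,217), its knob at about (247,231), and the front facing down the image. In the scene view the knob is at about (278,172). I'll take enlarged crops and depth.

Run:
```python
from h import *
t=cv2.imread('pics/top.png')[165:290,170:310];s=cv2.imread('pics/scene.png')[140:260,230:360]
a=cv2.resize(t,(399,356),interpolation=2);b=cv2.resize(s,(386,356),interpolation=2)
cv2.imwrite('pics/crop.png',np.hstack([a,b]))
for n,l in(('top',[(222,178),(285,180),(279,255),(213,250),(247,231),(240,231),(254,231),(247,225),(250,200)]),('scene',[(278,172),(279,165),(276,180)])):
    c=get_calibration(n);d=np.load(n+'.npz')['d']
    for u,v in l: print(n,u,v,pt(c,d,u,v).round(1))
```

```text
top 222 178 [657.  274.8  94.2]
top 285 180 [653.9 124.6  84.1]
top 279 255 [473.8 138.8  83.7]
top 213 250 [485.8 293.3  85.6]
top 247 231 [522.2 208.7 143.2]
top 240 231 [523.4 225.3 135. ]
top 254 231 [522.4 193.2 141.4]
top 247 225 [540.9 212.1 109.9]
top 250 200 [601.9 206.8 100.1]
scene 278 172 [531.8 207.6 141.4]
scene 279 165 [529.9 223.3 147.4]
scene 276 180 [528.6 201.5 121.5]
```

View pics/crop.png

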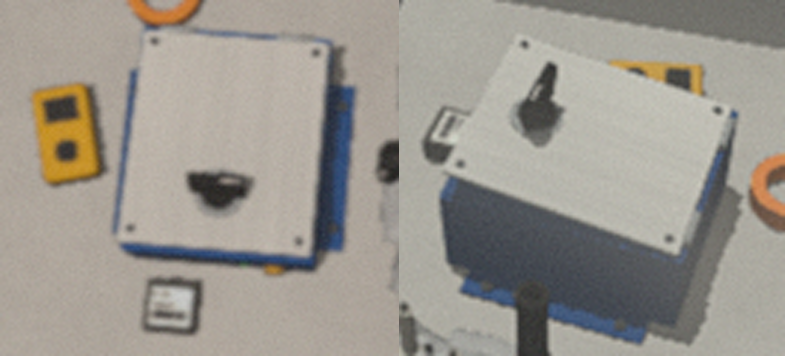

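The hatch is yawed about -0.07 rad and the knob is near (525, 209), with its top at about 143 mm. Both views agree. I'll move above it and look with the wrist camera.

>>> jog_arm(plan=[0,0,0.05,0,0,0,0.329,0.723,0.126,0,0,65,0.329,0.723,0.126,0,0,65,0.329,0.723,0.126,0,0,65,0.329,0.723,0.126,0,0,65,0.329,0.723,0.126,0,0,65,0.329,0.723,0.126,0,0,65,0.329,0.723,0.126,0,0,65,0.329,0.723,0.126,0,0,65,0.329,0.723,0.126,0,0,65,0.329,0.723,0.126,0,0,65,0.329,0.723,0.126,0,0,65,0.329,0.723,0.126,0,0,65,0.329,0.723,0.126,0,0,65,0.329,0.723,0.126,0,0,65,0.329,0.723,0.126,0,0,65,0.329,0.723,0.126,0,0,65,0.329,0.723,0.126,0,0,65,0.329,0.723,0.126,0,0,65,0.329,0.723,0.126,0,0,65], claw=0.06, force=25)

```text
clock: 2.1
eef_pos: [524.4, 208.2, 300.0]
eef_rot: [-3.141, 0.0, 1.498]
wrist_force: [-0.5, -0.1, -0.6]
finger_gap: 60.0
finger_force: 0.0
```

Run:
```python
from h import *
s=manip.read_state();print(s['eef_pos'],s['eef_rot'],s['joints'],s['clock'])
c,p,d=snap('wrist','w1');print(c)
```

```text
[524.44969827 208.15447224 300.00939014] [-3.1414037e+00  2.6575529e-04  1.4976134e+00] [ 3.13014953e-01  2.73622897e-01  1.26743212e+00 -1.75085956e-04
  1.60081278e+00  3.86192670e-01] 2.1
{'fx': 353.5892186142833, 'fy': 353.5892186142833, 'cx': 289.25521391480487, 'cy': 204.81206707842125, 'origin': array([530.50396031, 286.27304597, 510.9417204 ]), 'attitude': array([ 2.87088167e+00,  1.26993374e-03, -7.27281164e-02])}
```

View pics/w1.png

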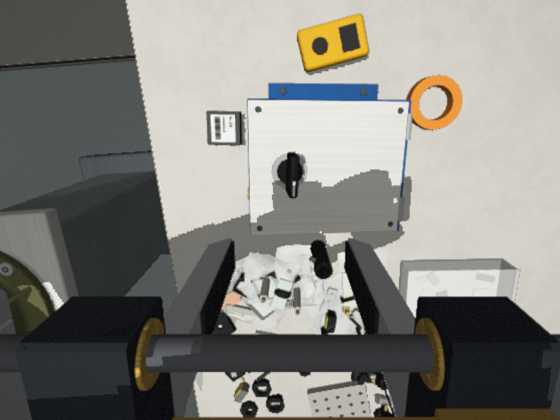

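In the wrist view (image right is +x, up is +y), the wing runs from about (292,153) to (293,197). The hatch is square to the image, which gives a yaw of about -0.07. I'll enlarge it.

Run:
```python
from h import *
p=cv2.imread('pics/w1.png')[85:240,235:420];cv2.imwrite('pics/w1c.png',cv2.resize(p,None,fx=3.8,fy=3.8,interpolation=2))
c=get_calibration('wrist');d=np.load('w1.npz')['d']
for u,v in [(258,109),(401,110),(260,228),(391,224),(291,157),(292,165),(293,175),(293,185),(293,193),(284,172),(270,172),(350,160)]:print(u,v,pt(c,d,u,v).round(1))
# wing-top mask
V,U=np.mgrid[140:205,275:315];Z=d[V,U];P=np.array(c['origin'])+np.stack([(U-c['cx'])/c['fx']*Z,(V-c['cy'])/c['fy']*Z,Z],-1)@R(c).T
m=(P[...,2]>136);Q=P[m];print(len(Q),Q.mean(0).round(1),Q.min(0),Q.max(0));print(cv2.minAreaRect(Q[:,:2].astype(np.float32)))
```

```text
258 109 [496.4 286.2 116. ]
401 110 [656.6 273.2  95. ]
260 228 [485.6 151.  116.2]
391 224 [645.7 137.1  95.1]
291 157 [528.3 236.3 147.9]
292 165 [528.8 228.2 149.6]
293 175 [529.1 217.8 149.7]
293 185 [528.3 207.4 150.6]
293 193 [527.7 198.7 149.9]
284 172 [519.1 216.  118.3]
270 172 [503.  216.2 112.8]
350 160 [596.3 221.3 100.7]
478 [529.1 218.9 157.1] [521.19587538 193.71001523 136.22066252] [536.55035345 286.02588452 511.25523024]
((531.4208984375, 239.66140747070312), (91.99958801269531, 11.759485244750977), 83.8806381225586)
```

View pics/w1c.png

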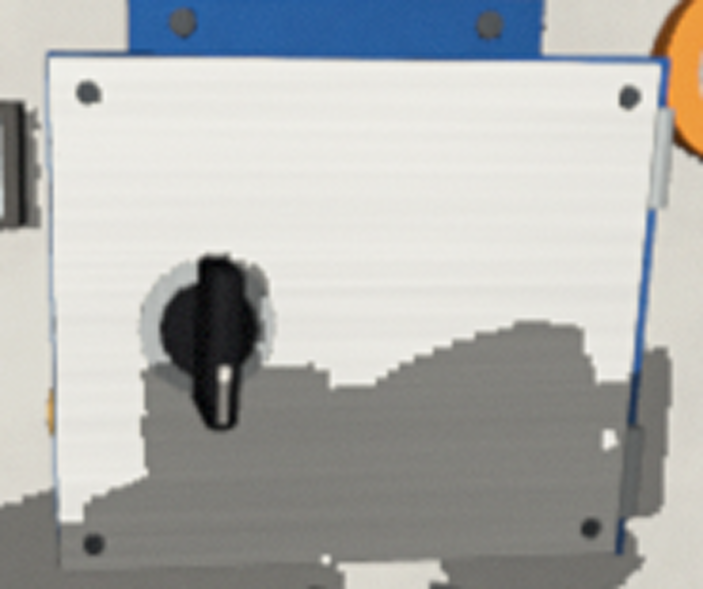

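Run:
```python
from h import *
c=get_calibration('wrist');d=np.load('w1.npz')['d']
V,U=np.mgrid[140:205,275:315];Z=d[V,U];P=np.array(c['origin'])+np.stack([(U-c['cx'])/c['fx']*Z,(V-c['cy'])/c['fy']*Z,Z],-1)@R(c).T
for lo in(140,146):
    Q=P[(P[...,2]>lo)&(P[...,2]<160)];print(len(Q),Q.mean(0).round(1),Q.min(0).round(1),Q.max(0).round(1),cv2.minAreaRect(Q[:,:2].astype(np.float32)),cv2.fitLine(Q[:,:2].astype(np.float32),cv2.DIST_HUBER,0,.01,.01).ravel())
```

```text
446 [529.3 217.1 148.5] [522.1 193.7 140.2] [536.6 238.7 151.9] ((529.2582397460938, 216.3035888671875), (45.07426452636719, 10.806655883789062), 83.25350952148438) [1.1841931e-01 9.9296367e-01 5.2922406e+02 2.1714684e+02]
397 [529.6 216.6 149.2] [522.6 193.7 146. ] [536.6 238.4 151.9] ((529.6353759765625, 215.9840087890625), (44.51789855957031, 10.148509979248047), 82.66864013671875) [1.1530109e-01 9.9333060e-01 5.2958978e+02 2.1664699e+02]
```

Grip point when ajar is (528, 216.4, 137), against 137 expected. Tilt is 0.130, enclosure yaw -0.08, and knob angle about 0.04. I'll go down tilted and straddle the wing.

>>> jog_arm(plan=[0.009,0.007,-0.06,0.43,7.44,-2.6,0.009,0.007,-0.12,0.43,7.44,-2.6,0.009,0.007,-0.12,0.43,7.44,-2.6,0.009,0.007,-0.12,0.43,7.44,-2.6,0.009,0.007,-0.12,0.43,7.44,-2.6,0.005,0.0073,-0.15,0.43,7.44,-2.6,0.003,0.0075,-0.165,0.43,7.44,-2.6,0.001,0.0076,-0.179,0.43,7.44,-2.6,0.001,0.0076,-0.179,0.43,7.44,-2.6,0.001,0.0076,-0.179,0.43,7.44,-2.6,0.001,0.0076,-0.179,0.43,7.44,-2.6])

```text
clock: 3.25
eef_pos: [526.4, 216.8, 122.5]
eef_rot: [-3.014, 0.004, 1.453]
wrist_force: [0.9, 1.1, 0.9]
finger_gap: 59.9
finger_force: 0.0
```

Run:
```python
from h import *
s=manip.read_state();print(s['eef_pos'],s['eef_rot'],s['wrist_force'],s['moment'],s['clock'])
c,p,d=snap('wrist','w2')
```

```text
[526.38152212 216.75562296 122.48875613] [-3.0136194   0.00394905  1.45307654] [0.86076019 1.1175764  0.89151078] [-0.04178136 -0.12016504  0.02983582] 3.25
```

View pics/w2.png

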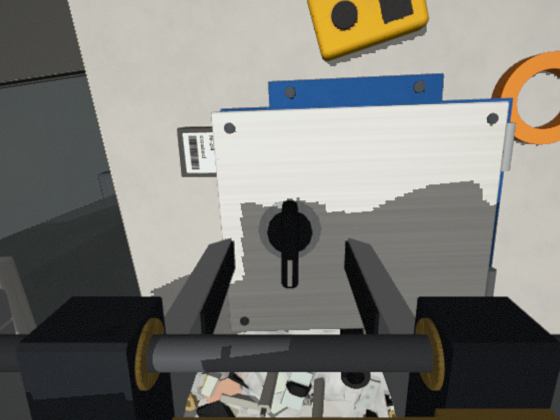

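The fingers straddle the wing: fingertips at x 235 and 347, wing at x 290, so it's centred. I'll close.

>>> jog_arm(plan=[0,0,0,0,0,0,0,0,0,0,0,0,0,0,0,0,0,0,0,0,0,0,0,0,0,0,0,0,0,0,0,0,0,0,0,0,0,0,0,0,0,0,0,0,0,0,0,0], claw=0, force=36)

```text
clock: 4.1
eef_pos: [525.7, 216.6, 121.0]
eef_rot: [-3.012, 0.005, 1.453]
wrist_force: [-0.7, -0.4, -0.6]
finger_gap: 1.1
finger_force: 0.0
```

```bash
cat > st.py <<'E'
from h import *
s=manip.read_state()
for k in('clock','eef_pos','eef_rot','wrist_force','moment','finger_gap','finger_force'):print(k,np.round(s[k],4))
E
python3 st.py
```

```text
clock 4.1
eef_pos [525.6944 216.5799 121.0299]
eef_rot [-3.0116  0.0049  1.4531]
wrist_force [-0.6946 -0.4083 -0.561 ]
moment [-0.0696 -0.142  -0.0059]
finger_gap 1.085
finger_force 0.0
```

The gap closed to 1 mm, so the fingers missed the wing. I'll look.

Run:
```python
from h import *
c,p,d=snap('wrist','w3');t=snap('scene','s3')
a=p[150:340,180:400][:,:,::-1];b=t[1][110:260,220:380][:,:,::-1]
cv2.imwrite('pics/c3.png',np.hstack([cv2.resize(a,(440,380)),cv2.resize(b,(360,380))]))
for u,v in[(292,235),(292,215),(292,225),(292,245),(292,255),(292,262),(292,275),(292,285)]:print(u,v,pt(c,d,u,v).round(1))
```

```text
292 235 [532.2 226.6 149.3]
292 215 [533.3 237.6 148. ]
292 225 [532.8 232.3 149.2]
292 245 [533.3 224.8 159.6]
292 255 [534.9 224.9 172.7]
292 262 [535.9 224.7 180.5]
292 275 [537.4 224.3 193. ]
292 285 [538.5 224.2 201.8]
```

View pics/c3.png

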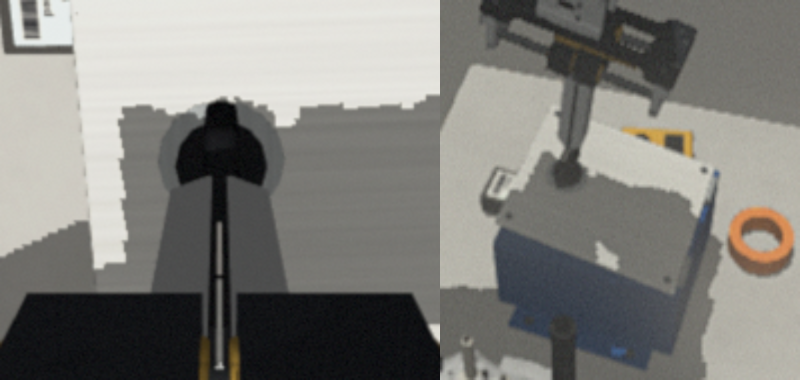

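```bash
python3 - <<'E'
from h import *
c=get_calibration('wrist')
for f,L in(('w2',[(232,245),(233,255),(228,265),(230,275),(352,245),(352,255),(356,265),(290,215),(290,240),(290,260),(290,280),(290,285)]),('w3',[(270,250),(275,245),(280,242),(286,239),(292,239),(298,239),(304,242),(310,245),(315,250)])):
    d=np.load(f+'.npz')['d']
    for u,v in L:print(f,u,v,pt(c,d,u,v).round(1))
d=np.load('w3.npz')['d']
print(np.round(d[236:300:8,270:320:4]))
E
python3 st.py
```

```text
w2 232 245 [502.1 228.  162.5]
w2 233 255 [501.4 222.  161.6]
w2 228 265 [503.7 223.5 177.3]
w2 230 275 [502.1 216.  172.8]
w2 352 245 [564.  222.3 158.3]
w2 352 255 [563.5 221.  167.8]
w2 356 265 [564.9 220.9 179.2]
w2 290 215 [532.  237.4 146.8]
w2 290 240 [530.5 223.4 148.2]
w2 290 260 [529.2 211.5 148.4]
w2 290 280 [527.6 198.9 148. ]
w2 290 285 [527.3 195.9 148.2]
w3 270 250 [523.9 227.2 170.4]
w3 275 245 [525.1 226.9 163.4]
w3 280 242 [527.3 227.2 160.2]
w3 286 239 [529.2 225.7 152.6]
w3 292 239 [532.  224.5 149.7]
w3 298 239 [536.  225.9 154.2]
w3 304 242 [539.5 225.6 158.3]
w3 310 245 [542.9 225.  161.6]
w3 315 250 [545.7 224.3 166.8]
[[230. 229. 228. 195. 194. 196. 194. 195. 229. 228. 229. 235. 235.]
 [182. 182. 182. 183. 186. 196. 182. 183. 182. 182. 183. 237. 237.]
 [172. 172. 172. 172. 175. 198. 172. 173. 173. 173. 172. 172. 239.]
 [164. 161. 163. 163. 166. 199. 163. 164. 162. 163. 163. 164. 241.]
 [155. 155. 155. 154. 158. 199. 158. 155. 155. 154. 155. 155. 155.]
 [148. 147. 149. 148. 150. 201. 150. 147. 147. 148. 149. 147. 147.]
 [141. 139. 142. 140. 144. 201. 144. 141. 141. 141. 141. 142. 141.]
 [137. 134. 134. 135. 138. 247. 138. 135. 135. 135. 135. 136. 135.]]
clock 4.2
eef_pos [525.7116 216.6026 121.0262]
eef_rot [-3.0116  0.0049  1.4531]
wrist_force [-0.736  -0.4755  0.5929]
moment [ 0.0011 -0.103  -0.0055]
finger_gap 0.2953
finger_force 0.0
```

The pictures show the fingers actually ending at about z = 150, just on top of the wing. That is some 29 mm short of the reported TCP, so they closed on air. I'll reopen, go down 28 mm along the tilted axis, and check.

>>> jog_arm(plan=[0,0,0,0,0,0,0,0,0,0,0,0,0,0,0,0,0,0,0,0,0,0,0,0,0,0,0,0,0,0,0,0,0,0,0,0,0,0,0,0,0,0,0,0,0,0,0,0,-0.001,0,-0.008,0,0,0,-0.002,0,-0.016,0,0,0,-0.003,0,-0.022,0,0,0,-0.0036,0.0003,-0.0278,0,0,0,-0.0036,0.0003,-0.0278,0,0,0,-0.0036,0.0003,-0.0278,0,0,0], claw=0.05)

```text
clock: 5.6
eef_pos: [522.1, 216.9, 93.3]
eef_rot: [-3.012, 0.005, 1.453]
wrist_force: [-0.2, 0.4, 0.7]
finger_gap: 50.0
finger_force: 0.0
```

```bash
python3 st.py
python3 - <<'E'
from h import *
c,p,d=snap('wrist','w4');cv2.imwrite('pics/c4.png',cv2.resize(p[150:340,180:400][:,:,::-1],(660,570)))
E
```

```text
clock 5.6
eef_pos [522.1457 216.9438  93.253 ]
eef_rot [-3.0116  0.0048  1.4532]
wrist_force [-0.2241  0.3694  0.6697]
moment [-0.0222 -0.0932  0.0325]
finger_gap 49.9783
finger_force 0.0
```

View pics/c4.png

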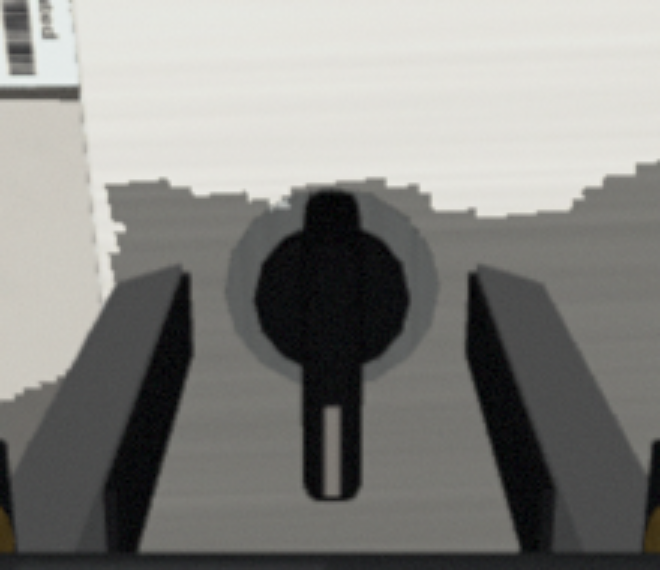

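The reported TCP is now below the hatch face with no contact, which confirms the offset. The fingers straddle the wing evenly (185 / 333 / 470 in the crop). Close.

>>> jog_arm(plan=[0,0,0,0,0,0,0,0,0,0,0,0,0,0,0,0,0,0,0,0,0,0,0,0,0,0,0,0,0,0,0,0,0,0,0,0,0,0,0,0,0,0,0,0,0,0,0,0], claw=0, force=36)

```text
clock: 6.45
eef_pos: [522.6, 216.9, 93.3]
eef_rot: [-3.013, 0.005, 1.453]
wrist_force: [5.7, 0.1, -1.6]
finger_gap: 10.1
finger_force: 36.0
```

```bash
python3 st.py
```

```text
clock 6.45
eef_pos [522.5871 216.8559  93.3056]
eef_rot [-3.0128  0.0046  1.453 ]
wrist_force [ 5.7074  0.0576 -1.6389]
moment [-0.0739 -1.1682 -0.0099]
finger_gap 10.0998
finger_force 35.9908
```

Gripped: gap 10.1 mm, 36 N. Now I'll swing the hatch down along the hinge arc.

>>> jog_arm(plan=[0,0,-0.0035,-0.12,-1.5,0,0,0,-0.007,-0.24,-3,0,0,0,-0.0105,-0.36,-4.5,0,0,0,-0.014,-0.48,-6,0,0.0003,0,-0.0176,-0.6,-7.43,0,0.0003,0,-0.019,-0.6,-7.43,0,0.0003,0,-0.019,-0.6,-7.43,0,0.0003,0,-0.019,-0.6,-7.43,0,0.0003,0,-0.019,-0.6,-7.43,0])

```text
clock: 7.35
eef_pos: [523.0, 216.9, 75.6]
eef_rot: [3.14, -0.0, 1.453]
wrist_force: [-0.4, -2.5, 9.7]
finger_gap: 9.7
finger_force: 36.0
```

```bash
python3 st.py
```

```text
clock 7.35
eef_pos [522.9973 216.9138  75.6026]
eef_rot [ 3.1401e+00 -4.0000e-04  1.4528e+00]
wrist_force [-0.4007 -2.5061  9.6986]
moment [-0.5639 -0.0091  0.019 ]
finger_gap 9.7146
finger_force 36.0023
```

>>> jog_arm(plan=[0,0,-0.001,0,0,0,0,0,-0.001,0,0,0,0,0,-0.001,0,0,0,0,0,-0.001,0,0,0])

```text
clock: 7.75
eef_pos: [523.1, 216.9, 75.5]
eef_rot: [3.14, -0.001, 1.453]
wrist_force: [-4.6, -3.7, 20.2]
finger_gap: 9.7
finger_force: 36.0
```

```bash
python3 st.py
```

```text
clock 7.75
eef_pos [523.0864 216.9461  75.5126]
eef_rot [ 3.1397e+00 -7.0000e-04  1.4528e+00]
wrist_force [-4.6034 -3.7392 20.2193]
moment [-0.8922  0.8933  0.0122]
finger_gap 9.7164
finger_force 36.0056
```

On the seat: 10 N moved it only 0.1 mm. Now turn clockwise, 25° first, in the free range.

>>> jog_arm(plan=[0,0,0,0,0,-5,0,0,0,0,0,-10,0,0,0,0,0,-15,0,0,0,0,0,-20,0,0,0,0,0,-25,0,0,0,0,0,-25,0,0,0,0,0,-25])

```text
clock: 8.45
eef_pos: [523.6, 216.8, 75.5]
eef_rot: [3.139, -0.002, 1.016]
wrist_force: [-0.5, -5.0, 17.6]
finger_gap: 9.9
finger_force: 36.0
```

```bash
python3 st.py
```

```text
clock 8.45
eef_pos [523.6136 216.7679  75.5236]
eef_rot [ 3.1392e+00 -1.9000e-03  1.0161e+00]
wrist_force [-0.5101 -5.0099 17.6139]
moment [-1.0017  0.1217 -0.0482]
finger_gap 9.9008
finger_force 36.0052
```

>>> jog_arm(plan=[0,0,0,0,0,-2,0,0,0,0,0,-4,0,0,0,0,0,-4,0,0,0,0,0,-4])

```text
clock: 8.85
eef_pos: [523.7, 216.7, 75.5]
eef_rot: [3.139, -0.002, 0.946]
wrist_force: [0.4, -5.5, 18.5]
finger_gap: 9.6
finger_force: 36.0
```

```bash
cat > m.py <<'E'
from h import *
s=manip.read_state();print(round(s['clock'],2),'pos',s['eef_pos'].round(2),'knob',round(.04+1.453-s['eef_rot'][2],3),'F',s['wrist_force'].round(1),'M',s['moment'].round(3),s['finger_gap'].round(2))
E
python3 m.py
```

```text
Traceback (most recent call last):
  File "m.py", line 2, in <module>
    s=manip.read_state();print(round(s['clock'],2),'pos',s['eef_pos'].round(2),'knob',round(.04+1.453-s['eef_rot'][2],3),'F',s['wrist_force'].round(1),'M',s['moment'].round(3),s['finger_gap'].round(2))
                                                                                                                                                                                ^^^^^^^^^^^^^^^^^^^^^
AttributeError: 'float' object has no attribute 'round'
```

```bash
sed -i "s/,s\['finger_gap'\].round(2)//" m.py; python3 m.py
```

```text
8.85 pos [523.67 216.75  75.53] knob 0.547 F [ 0.4 -5.5 18.5] M [-1.076  0.007 -0.025]
```

>>> jog_arm(plan=[0,0,0,0,0,-2,0,0,0,0,0,-4,0,0,0,0,0,-4,0,0,0,0,0,-4])

```text
clock: 9.25
eef_pos: [523.7, 216.7, 75.5]
eef_rot: [3.139, -0.002, 0.877]
wrist_force: [0.8, -5.2, 17.6]
finger_gap: 9.4
finger_force: 36.0
```

```bash
python3 m.py
```

```text
9.25 pos [523.74 216.68  75.53] knob 0.616 F [ 0.8 -5.2 17.6] M [-1.088 -0.062 -0.081]
```

```bash
sed -i "s/$/;print('eff',s['effort'][[0,4,5]].round(3),'err6',s['joints'][5].round(4))/;1s/;print.*//" m.py; python3 m.py
```

```text
9.25 pos [523.74 216.68  75.53] knob 0.616 F [ 0.8 -5.2 17.6] M [-1.088 -0.062 -0.081]
eff [ 3.072 -0.493  0.011] err6 1.0227
```

>>> jog_arm(plan=[0,0,0,0,0,-2,0,0,0,0,0,-4,0,0,0,0,0,-4,0,0,0,0,0,-4])

```text
clock: 9.65
eef_pos: [523.8, 216.6, 75.5]
eef_rot: [3.139, -0.003, 0.807]
wrist_force: [0.9, -6.0, 17.0]
finger_gap: 9.4
finger_force: 36.0
```

```bash
python3 m.py
```

```text
9.65 pos [523.81 216.64  75.54] knob 0.686 F [ 0.9 -6.  17. ] M [-1.188 -0.068 -0.08 ]
eff [ 3.353 -0.415  0.012] err6 1.0926
```

>>> jog_arm(plan=[0,0,0,0,0,-2,0,0,0,0,0,-4,0,0,0,0,0,-4,0,0,0,0,0,-4])

```text
clock: 10.05
eef_pos: [523.9, 216.6, 75.5]
eef_rot: [3.139, -0.003, 0.737]
wrist_force: [1.6, -5.7, 17.2]
finger_gap: 9.5
finger_force: 36.0
```

```bash
python3 m.py
```

```text
10.05 pos [523.87 216.56  75.52] knob 0.756 F [ 1.6 -5.7 17.2] M [-1.222 -0.136 -0.106]
eff [ 3.645 -0.35   0.013] err6 1.1624
```

>>> jog_arm(plan=[0,0,0,0,0,-2,0,0,0,0,0,-4,0,0,0,0,0,-4,0,0,0,0,0,-4])

```text
clock: 10.45
eef_pos: [523.9, 216.5, 75.5]
eef_rot: [3.139, -0.003, 0.667]
wrist_force: [3.2, -6.9, 16.8]
finger_gap: 9.8
finger_force: 36.0
```

```bash
python3 m.py
```

```text
10.45 pos [523.91 216.5   75.52] knob 0.826 F [ 3.2 -6.9 16.8] M [-1.374 -0.228 -0.061]
eff [ 3.941 -0.296  0.014] err6 1.2322
```

>>> jog_arm(plan=[0.0003,-0.0006,0,0,0,-2,0.0003,-0.0006,0,0,0,-4,0.0003,-0.0006,0,0,0,-4,0.0003,-0.0006,0,0,0,-4])

```text
clock: 10.85
eef_pos: [524.0, 216.4, 75.5]
eef_rot: [3.14, -0.003, 0.597]
wrist_force: [0.2, -4.1, 16.9]
finger_gap: 10.0
finger_force: 36.0
```

```bash
python3 m.py
```

```text
10.85 pos [523.97 216.36  75.51] knob 0.896 F [ 0.2 -4.1 16.9] M [-0.698  0.032 -0.022]
eff [ 1.972 -0.395  0.033] err6 1.3008
```

>>> jog_arm(plan=[0,-0.0003,0,0,0,-2,0,-0.0003,0,0,0,-4,0,-0.0003,0,0,0,-4,0,-0.0003,0,0,0,-4])

```text
clock: 11.25
eef_pos: [524.0, 216.2, 75.5]
eef_rot: [3.141, -0.003, 0.528]
wrist_force: [0.9, -1.7, 16.4]
finger_gap: 9.7
finger_force: 36.0
```

```bash
python3 m.py
```

```text
11.25 pos [523.97 216.23  75.46] knob 0.965 F [ 0.9 -1.7 16.4] M [-0.433 -0.113  0.077]
eff [ 1.238 -0.165  0.155] err6 1.37
```

Contact starts: knob torque rose by about 0.14 N m. Smaller steps from here.

>>> jog_arm(plan=[0,-0.0001,0,0,0,-1,0,-0.0001,0,0,0,-2,0,-0.0001,0,0,0,-2,0,-0.0001,0,0,0,-2])

```text
clock: 11.65
eef_pos: [524.0, 216.2, 75.4]
eef_rot: [3.141, -0.003, 0.493]
wrist_force: [0.4, -1.5, 16.3]
finger_gap: 9.8
finger_force: 36.0
```

```bash
python3 m.py
```

```text
11.65 pos [523.98 216.18  75.43] knob 1.0 F [ 0.4 -1.5 16.3] M [-0.436 -0.173  0.273]
eff [ 0.956 -0.077  0.286] err6 1.4045
```

The torque is about 0.25 N m, or roughly 10–11 N on the tongue: mid snug. I'll unload the press while still gripping to see whether the hatch holds.

>>> jog_arm(plan=[0,0,0.0008,0,0,0,0,0,0.0016,0,0,0,0,0,0.0016,0,0,0,0,0,0.0016,0,0,0])

```text
clock: 12.05
eef_pos: [523.8, 216.1, 75.6]
eef_rot: [3.141, -0.003, 0.493]
wrist_force: [7.3, 0.1, 2.0]
finger_gap: 9.8
finger_force: 36.0
```

```bash
python3 m.py
```

```text
12.05 pos [523.82 216.07  75.62] knob 1.0 F [7.3 0.1 2. ] M [ 0.087 -1.458  0.293]
eff [1.163 1.761 0.257] err6 1.4045
```

It holds: z is unchanged with only 2 N of press left. Release and lift clear.

>>> jog_arm(plan=[0,0,0,0,0,0,0,0,0,0,0,0,0,0,0,0,0,0,0,0,0,0,0,0,0,0,0,0,0,0,0,0,0,0,0,0,0,0,0,0,0,0,0,0,0.03,0,0,0,0,0,0.07,0,0,0,0,0,0.12,0,0,0,0,0,0.16,0,0,0,0,0,0.2,0,0,0,0,0,0.2,0,0,0,0,0,0.2,0,0,0,0,0,0.2,0,0,0], claw=0.05)

```text
clock: 13.55
eef_pos: [522.3, 215.8, 273.4]
eef_rot: [-3.141, 0.002, 0.493]
wrist_force: [0.8, -1.1, -0.4]
finger_gap: 49.7
finger_force: 0.0
```

```bash
python3 m.py
python3 - <<'E'
from h import *
c,p,d=snap('wrist','w5')
V,U=np.mgrid[0:240,0:560];Z=d[V,U];P=np.array(c['origin'])+np.stack([(U-c['cx'])/c['fx']*Z,(V-c['cy'])/c['fy']*Z,Z],-1)@R(c).T
e=-.08;g=np.array([522.6,216.8]);Q=P.reshape(-1,3);x=(Q[:,:2]-g)@[np.cos(e),np.sin(e)];y=(Q[:,:2]-g)@[-np.sin(e),np.cos(e)]
m=(Q[:,2]>84)&(Q[:,2]<118)&(abs(y)<70)&(x>-40)&(x<125)&(np.hypot(x,y)>30)
A=np.c_[x[m],y[m],np.ones(m.sum())];print(m.sum(),np.linalg.lstsq(A,Q[m,2],rcond=None)[0])
w=(Q[:,2]>126)&(Q[:,2]<140)&(np.hypot(x,y)<30);print(w.sum(),Q[w].mean(0),cv2.fitLine(Q[w,:2].astype(np.float32),cv2.DIST_HUBER,0,.01,.01).ravel())
cv2.imwrite('pics/w5.png',p[:,:,::-1])
E
```

```text
13.55 pos [522.3  215.76 273.39] knob 1.0 F [ 0.8 -1.1 -0.4] M [ 0.04  -0.007  0.026]
eff [ 0.029 -0.051 -0.   ] err6 1.4049
17080 [-1.02131366e-03 -4.84051864e-04  9.23287408e+01]
418 [524.14699377 216.55106682 131.73546314] [8.7579674e-01 4.8268008e-01 5.2415088e+02 2.1654486e+02]
```

View pics/w5.png

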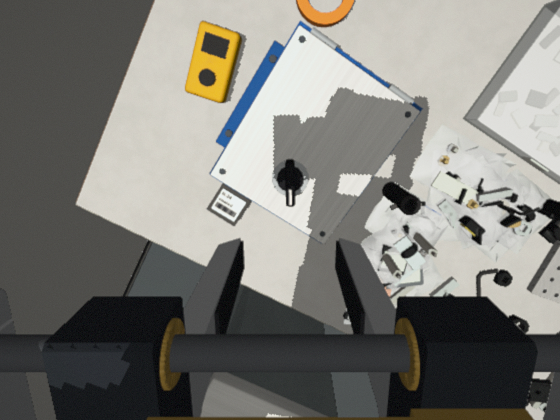

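The picture shows the hatch flat with the wing turned at (290,182) and the bystanders undisturbed. The plane fit gives a slope of 0.001 rad and a height of 92.3 mm, and the knob is at about 1.0 rad. Handing in.

```bash
python3 -c "
from cell import manip;print(manip.sign_off())"
```

```text
the job is handed in; nothing more can be done
None
```

I pressed the hatch onto its seat and turned the knob to about 1.0 rad, where I felt it go snug at an estimated 10–11 N on the tongue; after I let go, the hatch measured flat, the bystanders looked undisturbed, and I handed the job in at about 14 s (no verdict was shown).

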